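Tip a test cartridge out of its kit tray and load the analyser

TASK

Run the orange-ended test next: its cartridge lies flush in a close pocket of the kit tray, so press down gently on its ribbed dark end, over the thumb well, until the cartridge tips up and stays up, then take it by the raised orange end. Set it down, without dropping it, flat and fully home in the analyser's dock, dark end towards the lid hinge, and only then swing the lid fully shut. Leave the other cartridges lying in their pockets, and the bottle and the tube rack where they are.

Things in the scene. Friction and masses are not known exactly. Their poses are not given: they have to be found in the camera images.
- tray: Fixed pale grey kit tray in a cardboard sleeve, 140 (x) x 190 (y) x 45 mm high; origin under its middle, z up. Three pockets run along its x, centre lines at y = -58, 0, +58 mm, each x -49 to +49 mm and 35 mm wide. A cartridge lies 1 mm below the rim, 1.5 mm free at the sides. Under its +x end each pocket drops into a thumb well (blue bar on the rim); other end: solid floor.
- floor_edge (a point): Edge of the middle pocket's floor, 2 mm to the tray's -x from its middle, 24 mm high; tray axes (other pockets alike). Floor lies on its -x side; on its +x side the thumb well, 17 mm deeper, 51 mm long, 44 mm wide from 14 mm on. Pressed down over the well, a cartridge rocks about this edge; past about 16 degrees it stays tipped by itself, at about 25, its -x end about 16 mm proud of the rim.
- orange_mid (a point): Centre of the wanted cartridge: a loose block 84 (x) x 32 (y) x 20 (z) mm, about 55 g, orange at its -x end, white in the middle, dark grey and ribbed at its +x end. It starts in one of the three pockets, its +x end over the thumb well, with its centre at the tray's x = -5 mm. Axes along its sides, z up through the labelled top.
- orange_thumb (a point): Middle of the ribbed top of the wanted cartridge's dark end, 9 mm from that end: +33 mm x, +10 mm z from its centre. The thumb well reaches 12 mm beyond that end. Pressed here or further out, it tips easily (under 1 N); nearer the middle a fingertip coming straight down binds on it before it tips over.
- green_mid (a point): Centre of a cartridge of the same shape with a green -x end, in another pocket; to be left lying there.
- blue_mid (a point): Centre of a cartridge of the same shape with a blue -x end, in the remaining pocket; to be left lying there.
- dock (a point): Middle of the dock's seat, z up. The cartridge belongs here, flat, centred, its +x (dark) end towards the dock's +x (the hinge side). The rim round the seat is 4 mm high and 2 mm clear of the cartridge all round (inside 88 x 36 mm); above it lips flare outwards, up to 7 mm high.
- analyser: Fixed white bench-top analyser; origin on the bench under the dock's middle. Its deck, with the dock's seat, is 70 mm high and spans x -88 to +100 mm, y -85 to +85 mm; the part behind (x 100 to 175 mm) is 118 mm high with a display on top.
- lid (a joint): Hinge angle of the analyser's lid, rad: 0 shut, grows as it opens up and backwards, up to 1.9; it starts about upright. A stiff hinge: the lid stays where it is left and needs about 1.5 N at its edge to move.
- lid_hinge (a point): Middle of the lid's hinge line, which runs along the dock's y, 62 mm behind the dock's middle (+x) and 12 mm above the seat.
- lid_edge (a point): Middle of the outer (upper, when shut) side of the lid's free edge. When shut this lies 116 mm from the hinge line along the dock's -x and 12.5 mm above it. Lid 60 mm wide, a blue plate 3 mm thick with 20 mm skirts on its inner side.
- bottle: Loose amber bottle with blue cap, 66 mm across, 135 mm high, standing beyond the work; origin under its middle.
- rack: Loose blue tube rack, 110 x 75 mm, 50 mm high with its tubes, beside the analyser; origin under its middle.
Not all that is in view belongs to the job. What is shaped like the part that bears orange_mid but yellow is not meant. Several things look just like the tray: the one meant starts farthest to the robot's left.

How it is judged:
By the outcome, as a careful person would: the job done as asked, in the order asked, and still so for the second after the job is handed in, with the robot touching nothing.
It also fails if it takes over 58 s, if anything falls off the work surface, if the arm or the gripper's body presses on something with over 40 N, if the wrist force passes 120 N, or if a joint passes its speed limit or range.

ROBOT

A 7-joint arm with a two-finger parallel gripper is mounted at the origin on the work surface. World frame = base frame: x ahead of the robot, y to its left, z up, the work surface at z = 0. Lengths are in m, angles in rad, forces in N, time in s.
With the tool pointing down it reaches from about 0.4 to 0.925 m from the base axis. Payload 5.6 kg.
Tool frame: the origin (TCP) lies on the mounting face of the last link; the fingertips stand 173 mm ahead of it and the grasp point (between the pads) lies 155 mm ahead of it; z points along the fingers, y is the line along which they close (so a half turn about z gives the same grasp; the last joint's range is limited). The gripper opens to 85 mm and grips with 20 to 120 N. Pads are 22 mm wide; open, the fingers measure 114 mm over their backs; the gripper's body (76 mm by 85 mm) begins 54 mm behind the grasp point. The pads swing forward as they close: fully open they stand 13 mm farther back than shut.
Start: joints at [1.16, 0.468, -0.012, 1.603, 0.006, 1.071, -0.056], TCP at [0.234, -0.607, 0.405] pointing down, gripper open.
Joint ranges: [-2.53, 2.53], [-0.31, 2.02], [-1.57, 1.55], [0.28, 2.44], [-1.29, 4.43], [0.15, 1.84], [-2.92, 2.92]. Speed limits (rad/s): [2.57, 2.57, 3.14, 3.14, 3.14, 3.14, 3.14].

INTERFACE

Orientations are given as a unit quaternion [w, x, y, z].
In Python, from plant import arm, vision gives the robot as it stands. The module is installed in compiled form; this text tells all that it offers. Calls block until the motion is done:
- arm.goto(position, orientation): joint-space move of the TCP to a pose.
- arm.move_l(position, attitude=None, v=0.15): straight line of the TCP; attitude=None keeps the orientation; v is the mean speed in m/s.
- arm.set_joints(angles): joint-space move.
- arm.move_gripper(opening, newtons=None): finger opening in m; newtons is the grip in N (None keeps the last); returns when the fingers have stopped.
- arm.pause(seconds).
- arm.inverse_kinematics(position, orientation): joint angles nearest the present ones, or None.
- arm.get_obs(): the state.
- vision.grab_frame(name): name is "side" or "top" or "wrist"; returns a dict with "image" (480x640x3 uint8, blue, green, red), "vertical_fov" (degrees; the focal length in pixels is half the picture's height over the tangent of half this angle, whatever the lens; pixels are square), "cx", "cy" (the principal point, pixels), "pose" (4x4, takes a point from camera to world coordinates); the wrist camera has in their place "tool_from_camera" (4x4, takes a point from camera to tool coordinates, whose origin is the TCP and whose axes are the flange's). Camera axes: x right, y down, z forward; pixel columns grow to the right and rows downward; lengths in m; the calibration is good to about 2 mm. A picture is of the moment at which its call begins: read the wrist's pose just before it. There is no depth.
A pose or a line that the arm cannot do raises arm.Unreachable and nothing moves.
- arm.close_job(): hands the job in; it is judged then, once.
The state is a dict: "clock": time; "joint_positions": joint angles; "qvel": joint speeds; "effort": joint torques, N m; "ee_pos": TCP position; "ee_rot": TCP orientation; "ft_force": force on the tool from outside, world axes, zero at the start; "torque": the same for the moment, N m; "finger_gap": finger opening in m; "finger_force": force on a finger pad.
Only numpy, scipy, OpenCV 4.12 (cv2) and the standard library are available. Lean on these libraries where they do the work, as an engineer would, in place of code of your own. Each camera call takes 0.05 s, during which the arm holds its last target. There are 200 camera calls.

## Working session

There is one attempt and no reset: what is moved stays moved. The work goes in short steps, each a Python script; the robot and the scene stay as the last script left them, time stands still between calls to the robot, and variables do not carry over. Pictures are saved under pics/ and viewed, at most 10 in all, crops included, and the job is handed in when it is done.

```bash
mkdir -p pics
python3 - <<'E'
from plant import arm, vision
import cv2, numpy as np
o=arm.get_obs(); print(o['clock'],o['ee_pos'],o['ee_rot'],o['finger_gap'])
ims=[]
for n in ('top','side'):
    f=vision.grab_frame(n); cv2.imwrite(f'pics/{n}0.png',f['image']); print(n,f['vertical_fov'],f['cx'],f['cy'],np.round(f['pose'],4).tolist(),[k for k in f])
f=vision.grab_frame('wrist'); print(f['vertical_fov'],f['cx'],f['cy'],np.round(f['tool_from_camera'],4).tolist())
E
```

```text
0.0 [ 0.23358981 -0.60630839  0.40372562] [-8.64218442e-04  9.83141959e-01  1.82841704e-01 -2.30248797e-04] 0.0855901589880028
top 45.11324998299132 314.0650259497515 235.0966393191987 [[0.0404, -0.9749, 0.2188, 0.2929], [-0.9992, -0.0396, 0.0079, -0.073], [0.001, -0.219, -0.9757, 1.2254], [0.0, 0.0, 0.0, 1.0]] ['image', 'vertical_fov', 'cx', 'cy', 'pose']
side 50.03605913160051 323.4489946951272 239.0340252118992 [[-0.853, -0.352, 0.3854, 0.1799], [-0.522, 0.5731, -0.6318, 0.5232], [0.0015, -0.74, -0.6726, 0.6909], [0.0, 0.0, 0.0, 1.0]] ['image', 'vertical_fov', 'cx', 'cy', 'pose']
61.53126427131008 322.98200424954354 237.30384701427252 [[0.0009, -0.9456, -0.3253, 0.0838], [1.0, 0.0007, 0.0008, -0.0006], [-0.0005, -0.3253, 0.9456, 0.0306], [0.0, 0.0, 0.0, 1.0]]
```

View pics/top0.png

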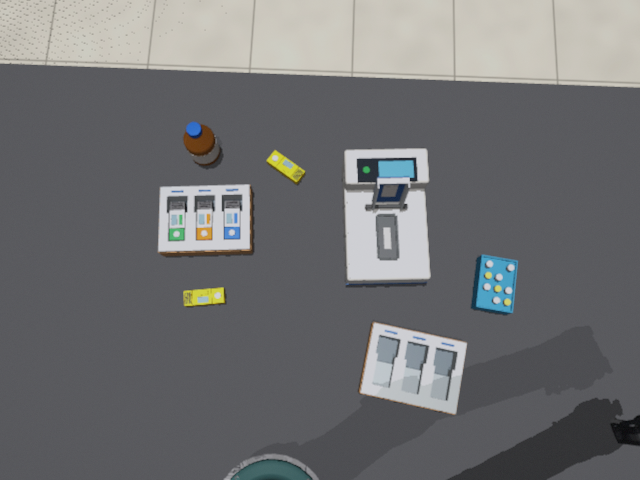

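View pics/side0.png

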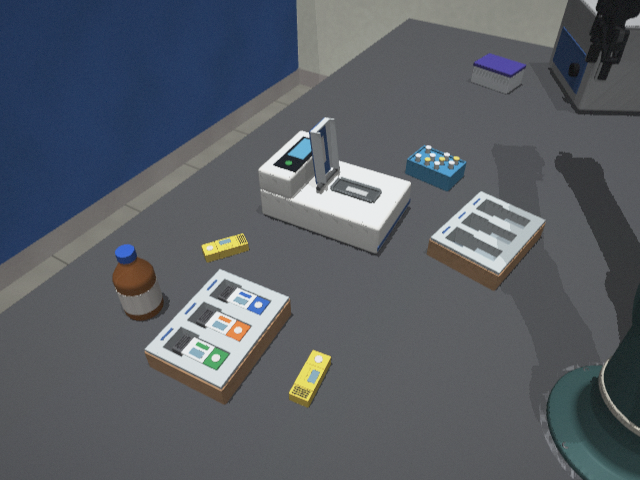

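The top view shows the wanted tray at left, with green (176,218), orange (204,218) and blue (232,218) cartridges. The analyser dock is at (388,237), with the lid upright at (390,190). The other tray, at (413,368), is empty, and the yellow blocks are decoys.

```bash
cat > h.py <<'E'
from plant import arm, vision
import cv2, numpy as np
from scipy.spatial.transform import Rotation as R
def rot(q): return R.from_quat(np.r_[q[1:],q[0]]).as_matrix()
def quat(M):
    q=R.from_matrix(M).as_quat(); return np.r_[q[3],q[:3]]
def grab(n,save=None):
    o=arm.get_obs(); f=vision.grab_frame(n)
    if n=='wrist':
        T=np.eye(4); T[:3,:3]=rot(o['ee_rot']); T[:3,3]=o['ee_pos']; f['pose']=T@f['tool_from_camera']
    if save: cv2.imwrite('pics/'+save,f['image'])
    return f
def cast(f,px,z):
    fl=240/np.tan(np.radians(f['vertical_fov'])/2); px=np.atleast_2d(np.float64(px)); P=f['pose']
    d=np.c_[(px[:,0]-f['cx'])/fl,(px[:,1]-f['cy'])/fl,np.ones(len(px))]@P[:3,:3].T
    return P[:3,3]+d*((z-P[2,3])/d[:,2])[:,None]
def proj(f,X):
    fl=240/np.tan(np.radians(f['vertical_fov'])/2); c=(np.atleast_2d(X)-f['pose'][:3,3])@f['pose'][:3,:3]
    return c[:,:2]/c[:,2:]*fl+[f['cx'],f['cy']]
def blobs(f,lo,hi,amin=30):
    m=cv2.inRange(cv2.cvtColor(f['image'],cv2.COLOR_BGR2HSV),np.array(lo),np.array(hi))
    c,_=cv2.findContours(m,cv2.RETR_EXTERNAL,cv2.CHAIN_APPROX_NONE)
    return sorted([k for k in c if cv2.contourArea(k)>=amin],key=cv2.contourArea,reverse=True)
def down(xax):   # tool pointing down, tool x along given world angle
    c,s=np.cos(xax),np.sin(xax); return quat(np.array([[c,s,0],[s,-c,0],[0,0,-1.]]))
E
python3 - <<'E'
from h import *
f=grab('top')
for nm,lo,hi,z in (('orange',(8,180,120),(18,255,255),.044),('green',(50,120,80),(80,255,255),.044),('blue',(105,150,100),(125,255,255),.044),('white',(0,0,165),(180,45,255),.045),('whiteA',(0,0,165),(180,45,255),.07)):
    for c in blobs(f,lo,hi,20)[:6]:
        r=cv2.minAreaRect(c)
        if r[0][1]<90: continue
        w=cast(f,cv2.boxPoints(r),z); rr=cv2.minAreaRect(np.float32(w[:,:2]*1000))
        print(nm,np.round(r[0]),cv2.contourArea(c),'w',np.round(rr[0],1),np.round(rr[1],1),round(rr[2],1))
print(cast(f,[[388,237]],.07))
s=grab('side'); print(cast(s,[[357,189]],.07))
E
```

```text
green [176. 234.] 140.0 w [548.5 225.8] [21.5 30.5] 2.3
green [366. 169.] 35.5 w [ 707.4 -168.6] [16.2 14.2] 45.3
blue [194. 129.] 140.0 w [784.7 209.4] [33.  29.7] 46.9
blue [232. 232.] 129.5 w [556.5 108.8] [23.7 30.1] 2.3
white [414. 368.] 6805.5 w [ 295.8 -274.4] [201.3 142.2] 80.0
white [387. 234.] 6314.0 w [ 568.1 -217.8] [196.4 177.9] 3.2
white [204. 218.] 5716.0 w [586.6 172.2] [141.7 200.8] 4.0
white [386. 166.] 1170.0 w [ 717.2 -213.4] [ 76.5 181. ] 3.2
white [394. 182.] 164.0 w [ 680.9 -229.6] [22.4 73.4] 2.3
whiteA [414. 368.] 6805.5 w [ 295.7 -270.1] [197.  139.1] 80.0
whiteA [387. 234.] 6314.0 w [ 562.3 -214.8] [192.2 174.1] 3.2
whiteA [204. 218.] 5716.0 w [580.4 167. ] [138.7 196.5] 4.0
whiteA [386. 166.] 1170.0 w [ 708.3 -210.5] [ 74.9 177.2] 3.2
whiteA [394. 182.] 164.0 w [ 672.7 -226.3] [21.9 71.8] 2.3
[[ 0.55421173 -0.21511926  0.07      ]]
[[ 0.55624042 -0.22293199  0.07      ]]
```

Plan: orange is in the middle pocket, with the tray centre near (0.586, 0.171) and yaw about 4°. I'll look from close above the tray, then above the dock.

```bash
python3 - <<'E'
from h import *
y=np.radians(4)
for a in (y,y+np.pi):
    for p in ([.58,.171,.33],[.54,-.217,.35]): 
        q=arm.inverse_kinematics(p,down(a)); print(None if q is None else np.round(q,2))
E
python3 - <<'E'
from h import *
y=np.radians(4)
arm.goto([.54,-.217,.36],down(y+np.pi)); f=grab('wrist','dock1.png'); print(arm.get_obs()['clock'])
np.save('dock1.npy',f['pose'])
arm.goto([.575,.171,.32],down(y+np.pi)); g=grab('wrist','tray1.png'); o=arm.get_obs();print(o['clock'],o['ee_pos'],np.round(o['joint_positions'],2))
np.save('tray1.npy',g['pose'])
for nm,lo,hi in (('orange',(6,150,100),(20,255,255)),('green',(50,120,60),(80,255,255)),('blue',(100,130,80),(125,255,255))):
    for c in blobs(g,lo,hi,150):
        r=cv2.minAreaRect(c); w=cast(g,cv2.boxPoints(r),.044); rr=cv2.minAreaRect(np.float32(w[:,:2]*1000))
        print(nm,np.round(r[0]),np.round(rr[0],1),np.round(rr[1],1),round(rr[2],1))
cv2.imwrite('pics/both1.png',np.hstack([cv2.resize(k['image'],(400,300)) for k in (f,g)]))
E
```

```text
[ 0.11  0.56 -0.61  1.75  0.38  0.95 -2.15]
[ 0.45  0.42 -0.16  1.81  0.08  0.91 -1.25]
[ 0.27  0.65 -0.86  1.74  0.57  1.02  0.85]
[ 0.85  0.52 -0.69  1.79  0.4   0.97  1.64]
2.1083
3.6167 [0.57570843 0.16906439 0.31994966] [ 0.19  0.6  -0.72  1.76  0.48  0.95  0.91]
orange [324. 200.] [551.6 168.8] [25.6 31.1] 3.9
orange [312. 248.] [584.3 163.2] [20.2  5.9] 3.6
green [418. 201.] [548.2 227.3] [24.3 33. ] 3.9
green [402. 248.] [580.3 221. ] [20.5  5.9] 7.3
blue [232. 200.] [555.6 111. ] [25.6 34.3] 3.9
blue [223. 249.] [588.3 105.2] [21.2  6. ] 5.0
```

View pics/dock1.png

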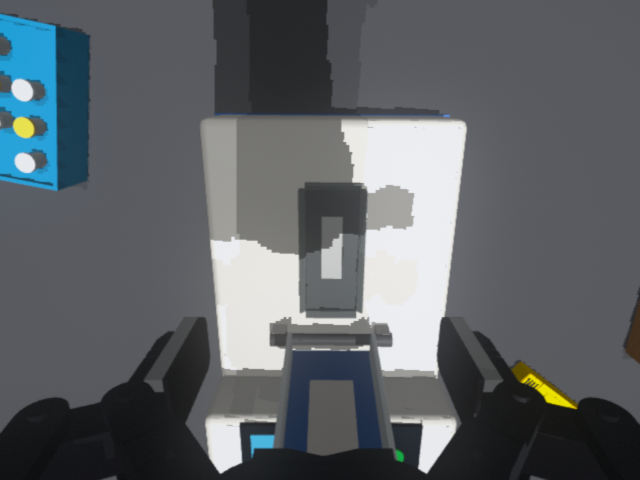

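View pics/tray1.png

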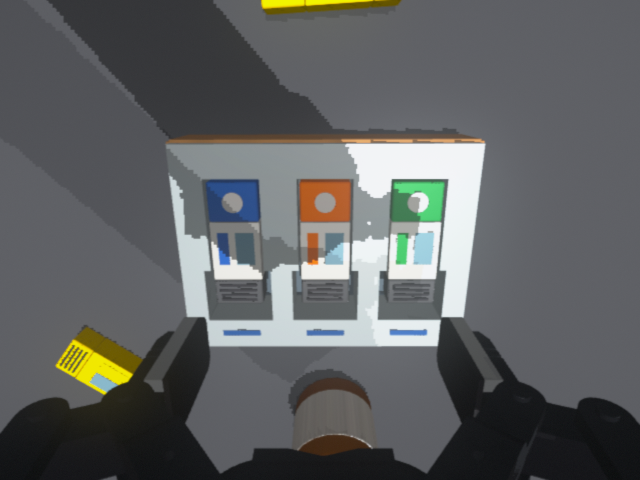

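The dock view shows the dark dock frame at columns 299–366, rows 184–318, with its pale centre patch at (331,247) and the hinge at row ~335. The tray view shows the orange cartridge at columns 299–353, from row 180 (orange end) to row 302 (dark end).

Run:
```python
from h import *
f=vision.grab_frame('wrist'); f['pose']=np.load('tray1.npy'); f['image']=cv2.imread('pics/tray1.png')
print('cart ends',np.round(cast(f,[[326,180],[326,302]],.044)*1000,1).tolist())
b=[cv2.minAreaRect(c)[0] for c in blobs(f,(100,100,60),(130,255,255),40)]
print('bars',[(np.round(p),np.round(cast(f,p,.045)[0,:2]*1000,1)) for p in b])
f['pose']=np.load('dock1.npy'); f['image']=im=cv2.imread('pics/dock1.png')
print('frame corners z77',np.round(cast(f,[[299,185],[366,185],[299,317],[366,317]],.077)*1000,1).tolist())
print('patch z70',np.round(cast(f,[[331,247]],.07)*1000,1).tolist())
print('deck left/right',np.round(cast(f,[[204,125],[465,125],[221,370],[440,370]],.07)*1000,1).tolist())
print('hinge z82',np.round(cast(f,[[272,334],[391,334]],.082)*1000,1).tolist())
cv2.imwrite('pics/dockcrop.png',cv2.resize(im[170:350,260:400],None,fx=4,fy=3.3,interpolation=cv2.INTER_NEAREST))
```

```text
cart ends [[538.8, 168.8, 44.0], [622.4, 174.7, 44.0]]
bars [(array([232., 200.]), array([555.4, 111.8])), (array([223., 249.]), array([587.9, 105.5])), (array([408., 332.]), array([641.2, 233.4])), (array([242., 332.]), array([649.2, 117.6])), (array([325., 332.]), array([645.6, 175.7]))]
frame corners z77 [[508.4, -235.1, 77.0], [505.5, -192.8, 77.0], [603.1, -230.5, 77.0], [599.9, -183.1, 77.0]]
patch z70 [[551.3, -211.5, 70.0]]
deck left/right [[476.2, -296.2, 70.0], [465.1, -134.5, 70.0], [657.4, -288.1, 70.0], [645.8, -120.6, 70.0]]
hinge z82 [[615.2, -248.7, 82.0], [609.4, -164.8, 82.0]]
```

View pics/dockcrop.png

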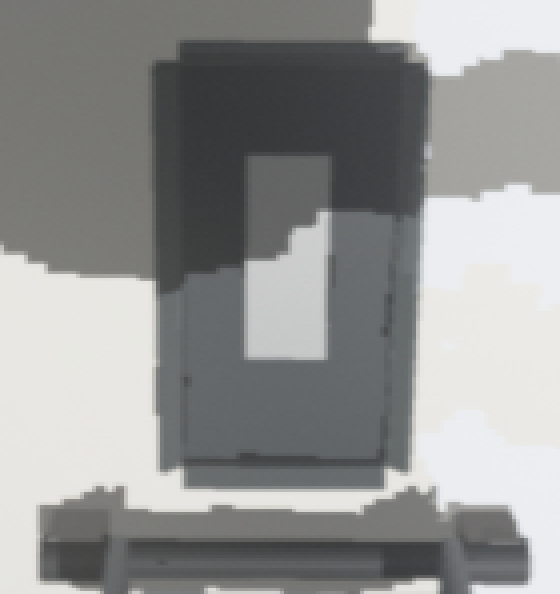

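The numbers agree: the cartridge centre is (0.5806, 0.1718) with yaw 4°, and its length measures 83.8 mm. Next is the press, with closed fingers pitched so the outer lower corner makes contact, descending in small steps while watching the force.

```bash
cat >> h.py <<'E'
YAW=np.radians(4.0); CART=np.array([.5806,.1718,0])
def att(yaw,phi):  # matrix: camera side to -x; phi>0 leans the gripper's body to +x
    c,s=np.cos(phi),np.sin(phi); z=np.array([-s,0,-c]); x=np.array([-c,0,s])
    return R.from_euler('z',yaw).as_matrix()@np.c_[x,np.cross(z,x),z]
def loc(o,yaw,p): return np.asarray(o)+R.from_euler('z',yaw).as_matrix()@np.asarray(p,float)
E
python3 - <<'E'
from h import *
f=vision.grab_frame('wrist'); f['pose']=np.load('dock1.npy')
print('seat far corners',np.round(cast(f,[[306,309],[356,309]],.07)*1000,1).tolist(),'rim near',np.round(cast(f,[[304.5,187],[362,187]],.074)*1000,1).tolist())
phi=np.radians(22); M=att(YAW,phi); Q=quat(M)
tcp=lambda cx,z: loc(CART,YAW,[cx,0,z])-M@[-.011,0,.173]
arm.move_gripper(0,20)
arm.goto(tcp(.038,.085),Q); arm.move_l(tcp(.038,.050),v=.12)
for z in np.arange(.046,.0279,-.002):
    arm.move_l(tcp(.038,z),v=.03); o=arm.get_obs(); print(round(z,3),np.round(o['ft_force'],2),round(o['clock'],1))
    if abs(o['ft_force'][2])>8: break
g=grab('side','press.png')
cv2.imwrite('pics/press_c.png',cv2.resize(g['image'][240:420,120:320],None,fx=3,fy=3))
E
```

```text
seat far corners [[600.3, -226.0, 70.0], [597.8, -189.8, 70.0]] rim near [[510.0, -231.7, 74.0], [507.5, -194.9, 74.0]]
0.046 [-0.13  0.38  0.68] 5.7
0.044 [ 0.28 -0.3  -0.17] 5.9
0.042 [-0.68  0.25  0.16] 6.2
0.04 [-0.07  0.73  1.05] 6.4
0.038 [-0.34 -0.22 -0.37] 6.7
0.036 [ 0.8   0.78 -0.23] 6.9
0.034 [0.61 0.75 0.03] 7.2
0.032 [-0.69 -0.11  0.16] 7.4
0.03 [-0.74 -0.48  6.13] 7.7
0.028 [-1.43 -1.48 13.51] 7.9
```

View pics/press_c.png

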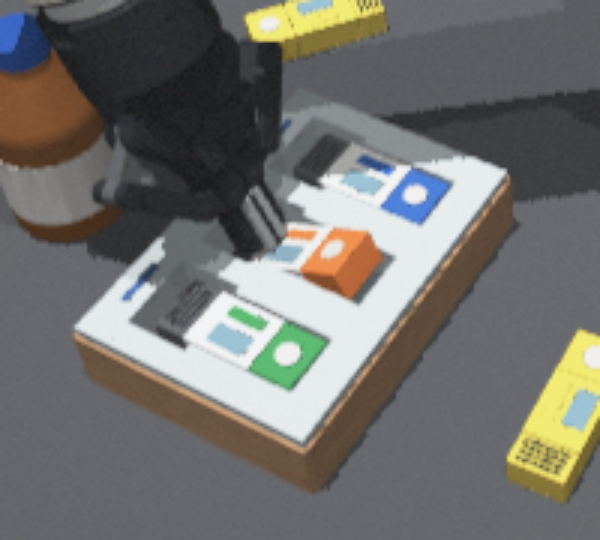

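The side view shows the orange end raised well proud of the rim, at (345,260) in the crop; green and blue are undisturbed. I'll retract, then measure the raised end from a pre-grasp pose.

Run:
```python
from h import *
M0=att(YAW,np.radians(22)); p=np.array(arm.get_obs()['ee_pos'])
arm.move_l(p-M0[:,2]*.04,v=.12)
M=att(YAW,np.radians(14)); 
tgt=loc(CART,YAW,[-.030,0,.055])
arm.goto(tgt-M[:,2]*.27,quat(M)); arm.move_gripper(.055,50)
g=grab('wrist','tip1.png'); np.save('tip1.npy',g['pose']); print(arm.get_obs()['clock'])
for c in blobs(g,(5,130,80),(20,255,255),200):
    b=cv2.boxPoints(cv2.minAreaRect(c)); print(np.round(b).tolist(), np.round((cast(g,b,.061)-CART)*1000,1).tolist())
# expected projections at 25 deg
a=np.radians(25); pv=np.array([.003,0,.024])
for n,x,z in (('top end',-.042,.02),('bottom end',-.042,0),('dark top',.042,.02)):
    d=x-.003; P=[[.003+d*np.cos(a)+z*np.sin(a),s*.016,.024-d*np.sin(a)+z*np.cos(a)] for s in (-1,1)]
    print(n,np.round(P,4).tolist(),np.round(proj(g,[loc(CART,YAW,q) for q in P]),1).tolist())
cv2.imwrite('pics/tip1c.png',cv2.resize(g['image'][120:360,200:440],None,fx=2.4,fy=2.4))
```

```text
9.5667
[[296.0, 230.0], [346.0, 230.0], [346.0, 277.0], [296.0, 277.0]] [[-35.6, -18.5, 61.0], [-37.8, 12.1, 61.0], [-8.7, 14.3, 61.0], [-6.5, -16.6, 61.0]]
[[304.0, 288.0], [313.0, 288.0], [313.0, 313.0], [304.0, 313.0]] [[0.0, -11.2, 61.0], [-0.4, -5.6, 61.0], [15.4, -4.5, 61.0], [15.8, -10.1, 61.0]]
top end [[-0.0293, -0.016, 0.0611], [-0.0293, 0.016, 0.0611]] [[295.9, 242.2], [348.1, 242.2]]
bottom end [[-0.0378, -0.016, 0.043], [-0.0378, 0.016, 0.043]] [[297.7, 226.6], [346.5, 226.7]]
dark top [[0.0468, -0.016, 0.0256], [0.0468, 0.016, 0.0256]] [[299.8, 342.9], [344.4, 343.0]]
```

View pics/tip1c.png

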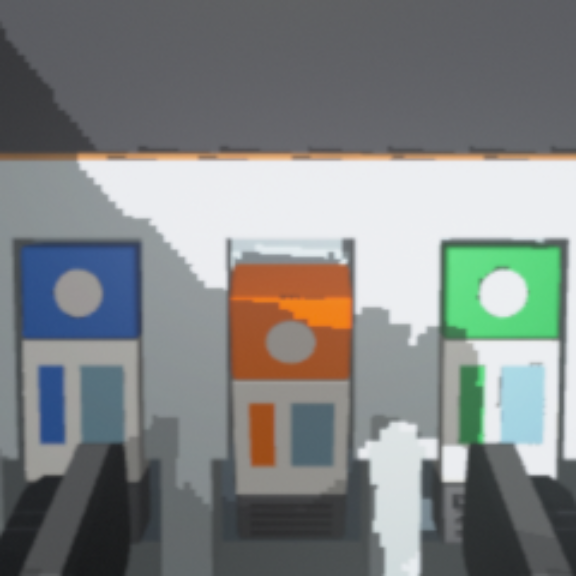

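The tipped pose matches the 25° model to within about 1 mm (top edge at row 243.8 against 242 expected). Now I'll grasp the orange end and lift it.

Run:
```python
from h import *
M=att(YAW,np.radians(14)); 
tip=loc(CART,YAW,[-.0267,-.0003,.0505]); T=tip-M[:,2]*.172
arm.move_l(T-M[:,2]*.03,quat(M),v=.2); arm.move_l(T,v=.06)
o=arm.get_obs(); print('down',np.round(o['ft_force'],1),np.round((o['ee_pos']-T)*1000,1))
arm.move_gripper(.02,50); o=arm.get_obs(); print('grip',o['finger_gap'],o['finger_force'],np.round(o['ft_force'],1))
arm.move_l(T+[0,0,.02],v=.06); arm.move_l(T+[0,0,.10],v=.2)
o=arm.get_obs(); print('up',o['finger_gap'],o['finger_force'],np.round(o['ft_force'],1),o['clock'])
s=grab('side','lift.png'); g=grab('wrist','liftw.png'); np.save('liftw.npy',g['pose'])
u=proj(s,[loc(CART,YAW,[-.01,0,.14])])[0].astype(int); x0,y0=np.clip(u-[90,75],0,[460,330])
cv2.imwrite('pics/lift_c.png',np.hstack([cv2.resize(s['image'][y0:y0+150,x0:x0+180],(400,333)),cv2.resize(g['image'],(400,333))]))
```

```text
down [-1.2 -0.1 -0.1] [ 0.   0.1 -0.1]
grip 0.029739955092516063 49.96295392513275 [-0.6 -0.1  0.7]
up 0.029952658255697474 49.79801058769226 [ 0.6 -0.3 -0.8] 12.0917
```

View pics/lift_c.png

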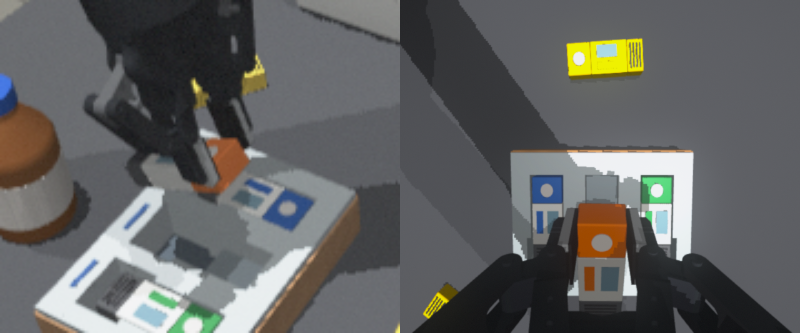

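The side view shows the orange end held between the pads; green and blue are still lying in their pockets. I'll move above and behind the dock for a fresh look at it, and check how the cartridge sits in the hand.

Run:
```python
from h import *
g=vision.grab_frame('wrist'); g['pose']=np.load('liftw.npy'); im=cv2.imread('pics/liftw.png')
a=np.radians(25); O=loc(CART,YAW,[0,-.0003,.10])
def P(x,z,da=0): 
    d=x-.003;b=a+da; return loc(O,YAW,[.004+d*np.cos(b)+z*np.sin(b),0,.024-d*np.sin(b)+z*np.cos(b)])
for x,z in ((-.042,0),(-.042,.02),(-.0164,.02),(.0164,.02),(.042,.02)): print(x,z,np.round(proj(g,P(x,z))[0],1))
h=cv2.cvtColor(im,cv2.COLOR_BGR2HSV)
for col in (312,340): print(col,[(r,h[r,col].tolist()) for r in range(280,440,5)])
yd=np.radians(3.8); D=np.array([.5535,-.2107,0]); M=att(yd,0)
arm.goto(loc(D,yd,[.06,0,.46]),quat(M)); f=grab('wrist','dock2.png'); np.save('dock2.npy',f['pose']); o=arm.get_obs(); print(o['clock'],o['finger_gap'])
c=f['image'][60:300,180:460]; cv2.imwrite('pics/dock2c.png',cv2.resize(c,None,fx=2.5,fy=2.5,interpolation=cv2.INTER_CUBIC))
for x,y,z in ((-.044,-.018,.07),(-.044,.018,.07),(.044,-.018,.07),(.044,.018,.07),(.044,.018,.074),(-.044,.018,.074)): print(x,y,z,np.round((proj(f,loc(D,yd,[x,y,z]))[0]-[180,60])*2.5,1))
```

```text
-0.042 0 [323.3 295.2]
-0.042 0.02 [323.2 328.8]
-0.0164 0.02 [323.2 377. ]
0.0164 0.02 [323.2 428.7]
0.042 0.02 [323.1 462.8]
312 [(280, [101, 21, 135]), (285, [98, 22, 126]), (290, [103, 18, 102]), (295, [11, 188, 134]), (300, [11, 196, 134]), (305, [11, 199, 136]), (310, [12, 209, 134]), (315, [12, 215, 135]), (320, [12, 223, 135]), (325, [14, 242, 173]), (330, [14, 247, 160]), (335, [14, 252, 159]), (340, [10, 75, 130]), (345, [15, 18, 140]), (350, [16, 20, 141]), (355, [15, 18, 140]), (360, [12, 183, 156]), (365, [14, 255, 157]), (370, [12, 195, 148]), (375, [17, 15, 118]), (380, [17, 15, 117]), (385, [17, 20, 117]), (390, [12, 22, 118]), (395, [17, 20, 117]), (400, [13, 19, 118]), (405, [15, 17, 117]), (410, [19, 18, 116]), (415, [19, 18, 116]), (420, [24, 11, 115]), (425, [24, 11, 115]), (430, [24, 11, 115]), (435, [135, 9, 55])]
340 [(280, [99, 24, 137]), (285, [98, 23, 135]), (290, [101, 22, 127]), (295, [11, 183, 134]), (300, [11, 189, 136]), (305, [11, 195, 135]), (310, [11, 200, 135]), (315, [12, 208, 136]), (320, [12, 214, 136]), (325, [14, 233, 177]), (330, [14, 245, 159]), (335, [14, 250, 159]), (340, [14, 252, 159]), (345, [14, 244, 159]), (350, [12, 191, 156]), (355, [14, 249, 159]), (360, [14, 252, 158]), (365, [14, 248, 149]), (370, [12, 205, 122]), (375, [17, 15, 118]), (380, [20, 13, 117]), (385, [95, 34, 89]), (390, [100, 67, 88]), (395, [100, 64, 87]), (400, [98, 65, 86]), (405, [100, 72, 88]), (410, [99, 70, 87]), (415, [100, 73, 87]), (420, [30, 7, 113]), (425, [23, 9, 115]), (430, [23, 9, 115]), (435, [120, 9, 59])]
13.7917 0.030107310234803453
-0.044 -0.018 0.07 [295.4  32.1]
-0.044 0.018 0.07 [404.4  32.6]
0.044 -0.018 0.07 [299.4 296.7]
0.044 0.018 0.07 [399.7 297.1]
0.044 0.018 0.074 [400.2 299.2]
-0.044 0.018 0.074 [404.9  31.8]
```

View pics/dock2c.png

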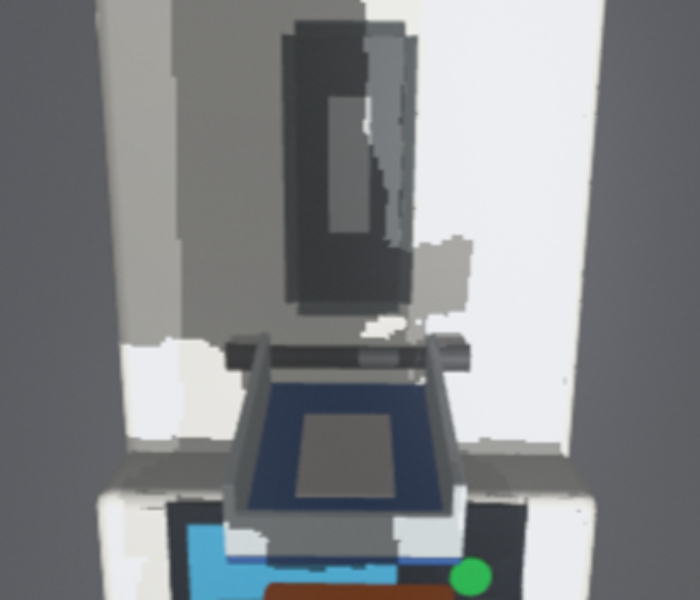

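The dock view shows seat edges at crop columns 297–403 and rows 36–303, which puts the dock about 0.7–1 mm further +x than assumed. Next I'll solve the in-hand pose from the three observed rows (292.5, 323, 372.5), then hover for a check.

Run:
```python
from h import *
from scipy.optimize import least_squares
g=vision.grab_frame('wrist'); 
im=cv2.imread('pics/tray1.png'); g['pose']=np.load('tray1.npy'); h=cv2.cvtColor(im,cv2.COLOR_BGR2HSV)
col=h[170:310,340]; e=lambda c:[(170+i) for i in range(1,len(c)) if np.abs(int(c[i,1])-int(c[i-1,1]))>50 or abs(int(c[i,2])-int(c[i-1,2]))>30]
print('tray rows',e(col),'x of rows',[(r,np.round((cast(g,[[326,r]],.044)[0,0]-CART[0])*1000,1)) for r in (222,279,281)])
g['pose']=np.load('liftw.npy'); im=cv2.imread('pics/liftw.png'); h=cv2.cvtColor(im,cv2.COLOR_BGR2HSV)
for c in (306,338,346): k=h[270:470,c]; print(c,[(270+i,k[i].tolist()) for i in range(1,200) if np.abs(int(k[i,1])-int(k[i-1,1]))>35 or abs(int(k[i,2])-int(k[i-1,2]))>22])
m=cv2.inRange(h,np.array((5,130,80)),np.array((20,255,255)))
for r in (300,315,324,330,345,360,368): w=np.where(m[r,260:390])[0]; print(r,260+w.min(),260+w.max()) if len(w) else 0
```

```text
tray rows [179, 221, 222, 243, 279, 280] x of rows [(222, np.float64(-15.0)), (279, np.float64(24.6)), (281, np.float64(26.1))]
306 [(293, [10, 118, 108]), (294, [11, 186, 133]), (346, [11, 186, 148]), (347, [11, 145, 144]), (354, [12, 210, 158]), (370, [12, 196, 147]), (371, [12, 94, 125]), (372, [13, 19, 121]), (384, [12, 89, 117]), (385, [11, 196, 122]), (386, [13, 234, 124]), (418, [12, 182, 122]), (419, [13, 93, 118]), (420, [20, 20, 115]), (434, [150, 4, 65])]
338 [(293, [7, 64, 104]), (294, [10, 165, 128]), (343, [12, 209, 154]), (344, [11, 156, 144]), (345, [10, 94, 136]), (354, [11, 96, 148]), (355, [11, 140, 153]), (356, [12, 195, 156]), (357, [14, 242, 159]), (371, [9, 118, 112]), (372, [12, 22, 117]), (434, [0, 0, 73])]
346 [(294, [10, 171, 155]), (298, [11, 185, 139]), (371, [9, 122, 113]), (372, [12, 22, 116]), (420, [70, 7, 107]), (434, [30, 3, 74])]
300 285 360
315 284 361
324 283 362
330 284 362
345 285 361
360 284 361
368 284 359
```

```bash
cat > fit.py <<'E'
from h import *
from scipy.optimize import least_squares
def fit(rows):
    g=vision.grab_frame('wrist'); fl=240/np.tan(np.radians(g['vertical_fov'])/2); Tc=np.linalg.inv(g['tool_from_camera'])
    pts=np.array([(-.042,-.01),(-.042,.01),(-.0152,.01),(.0248,.01)])
    def tool(p,q):  # cart centre (bx,bz) in tool x,z and angle b; local x axis along -tool x, local z along -tool z
        c,s=np.cos(q[2]),np.sin(q[2]); return np.c_[q[0]-(p[:,0]*c+p[:,1]*s),0*p[:,0],q[1]-(-p[:,0]*s+p[:,1]*c),np.ones(len(p))]
    def res(q):
        c=tool(pts,q)@Tc.T; return c[:,1]/c[:,2]*fl+g['cy']-rows
    r=least_squares(res,[-.033,.165,.19],x_scale=[.01,.01,.1]); return r.x,r.fun
E
python3 - <<'E'
from fit import *
q,f=fit(np.array([293.3,323,371.5,433.5])); print(q[:2]*1000,np.degrees(q[2]),f)
a=np.radians(11); 
# assumed: grip tip (0,.172) at local (-.036,.011-.010)
d=np.array([.036,-.001]); print('assumed',-(d[0]*np.cos(a)+d[1]*np.sin(a))*1000,172-1000*(-d[0]*np.sin(a)+d[1]*np.cos(a)))
E
```

```text
[-40.58806125 187.92469558] 8.618288593164758 [ 0.06984335 -0.26232586  0.35397659 -0.15406257]
assumed -35.14776960873935 179.8507510170033
```

```bash
cat > place.py <<'E'
from fit import *
g=vision.grab_frame('wrist'); fl=240/np.tan(np.radians(g['vertical_fov'])/2); Tc=np.linalg.inv(g['tool_from_camera'])
pts=np.array([(-.042,-.01),(-.042,.01),(-.0152,.01),(.0248,.01)]); rows=np.array([293.3,323,371.5,433.5])
def cam(q):
    c,s=np.cos(q[2]),np.sin(q[2]); return np.c_[q[0]-(pts@[c,s]),0*pts[:,0],q[1]-(pts@[-s,c]),np.ones(4)]@Tc.T
def res(q):
    c=cam(q); return np.r_[(c[:,1]/c[:,2]*fl+g['cy']-rows-q[3])/.7,(fl*.032/c[1,2]-79.5)/1.,(np.array(q[:3])-[-.0351,.1799,np.radians(11)])/[.0015,.0015,np.radians(2)],q[3]/2.]
r=least_squares(res,[-.0351,.18,.19,0],x_scale=[.01,.01,.1,1]); q=r.x
E
python3 - <<'E'
from place import *
print(q[:2]*1000,np.degrees(q[2]),q[3],np.round(r.fun,2))
yd=np.radians(3.8); D=np.array([.5543,-.2107,0]); b=q[2]
M=att(yd,-b)      # body leans to the robot, cartridge level
def T(z): return loc(D,yd,[0,0,z+.01])-M@[q[0],0,q[1]]   # z = cartridge's bottom
np.savez('pl.npz',q=q,M=M,D=D)
arm.goto(T(.150),quat(M)); arm.move_l(T(.090),v=.12)
s=grab('side','hov.png'); t=grab('top'); o=arm.get_obs(); print(o['clock'],np.round(o['ft_force'],1))
def corners(f): return [np.round(proj(f,loc(D,yd,[x,y,z]))[0],1).tolist() for x,y,z in ((-.042,.016,.11),(-.042,-.016,.11),(-.042,.016,.09),(.042,.016,.09),(.042,.016,.11))]
print(corners(s)); print(corners(t))
cv2.imwrite('pics/hov_c.png',cv2.resize(s['image'][110:260,280:430],(600,600),interpolation=cv2.INTER_CUBIC))
E
```

```text
[-37.8291909  185.01780141] 9.719658762061878 -0.7473819665066889 [-1.59 -0.08  1.29  0.25  2.82 -1.82  3.41 -0.64 -0.37]
15.3667 [-0.3  0.3 -1. ]
[[372.3, 186.3], [379.0, 177.6], [371.7, 194.7], [332.6, 182.7], [332.8, 174.3]]
[[381.3, 253.5], [397.6, 253.1], [380.2, 255.4], [378.1, 214.8], [379.2, 212.2]]
```

View pics/hov_c.png

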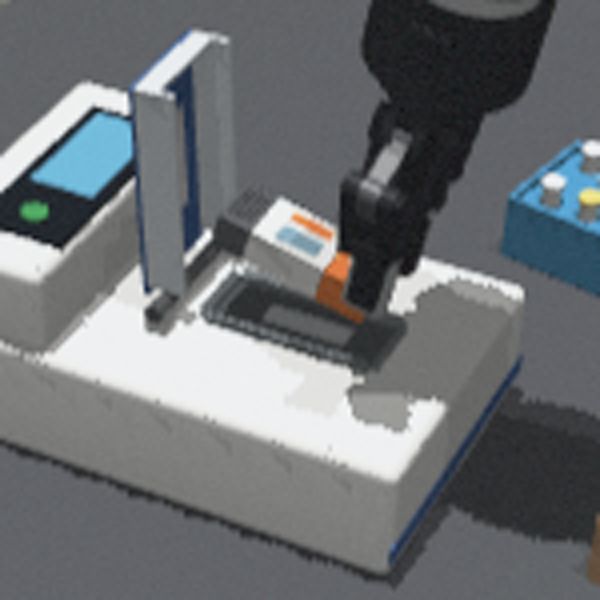

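The side view shows the cartridge in hand with its dark end clearly raised: its corner is at crop (218,250) against (210,291) expected, so it must have shifted on the lid edge during the joint move. I've used my ten views, so I'll re-measure numerically with the wrist camera.

Run:
```python
from h import *
o=arm.get_obs(); print(o['clock'],o['finger_gap'],o['finger_force'])
g=grab('wrist','hw.png'); h=cv2.cvtColor(g['image'],cv2.COLOR_BGR2HSV)
for c in (304,323,340): 
    k=h[200:480,c].astype(int); out=[]
    for i in range(2,280):
        if abs(k[i,1]-k[i-2,1])>40 or abs(k[i,2]-k[i-2,2])>22:
            if not out or 200+i-out[-1][0]>2: out.append((200+i,k[min(i+2,279)].tolist()))
    print(c,out)
m=cv2.inRange(h,np.array((5,110,60)),np.array((20,255,255)))
for r in range(270,400,8): w=np.where(m[r,240:410])[0]; print(r,240+w.min(),240+w.max(),len(w)) if len(w) else 0
for r in range(390,480,12): print(r,[(x,int(h[r,x,1]),int(h[r,x,2])) for x in range(270,380,6)])
```

```text
15.3667 0.030048760810269082 49.484392404556274
304 [(253, [90, 4, 60]), (305, [11, 187, 98]), (343, [16, 255, 238]), (384, [18, 13, 190]), (387, [21, 8, 231]), (401, [16, 254, 238]), (446, [135, 2, 234]), (449, [107, 8, 219]), (452, [6, 27, 47])]
323 [(253, [90, 4, 59]), (294, [30, 3, 94]), (306, [11, 193, 98]), (340, [9, 50, 154]), (343, [15, 11, 223]), (372, [16, 255, 239]), (384, [18, 13, 190]), (387, [20, 7, 232]), (401, [93, 14, 205]), (455, [0, 17, 46]), (458, [170, 18, 43])]
340 [(253, [90, 9, 60]), (305, [11, 185, 99]), (336, [17, 255, 239]), (352, [13, 153, 235]), (360, [15, 218, 238]), (363, [16, 255, 238]), (384, [21, 13, 189]), (387, [21, 8, 232]), (401, [99, 68, 180]), (432, [99, 76, 202]), (447, [105, 4, 237]), (452, [165, 11, 46])]
310 286 360 75
318 285 360 76
326 284 362 79
334 284 362 79
342 283 362 71
350 283 362 49
358 283 363 48
366 282 364 56
374 283 362 80
382 284 361 78
390 [(270, 50, 51), (276, 60, 51), (282, 2, 139), (288, 8, 230), (294, 7, 230), (300, 8, 231), (306, 8, 231), (312, 8, 232), (318, 8, 232), (324, 8, 232), (330, 8, 233), (336, 9, 233), (342, 8
[... 1458 characters left out ...]
 (330, 4, 237), (336, 6, 238), (342, 5, 236), (348, 9, 162), (354, 5, 54), (360, 6, 42), (366, 6, 40), (372, 7, 38), (378, 15, 35)]
462 [(270, 16, 31), (276, 30, 34), (282, 28, 36), (288, 20, 38), (294, 26, 39), (300, 20, 39), (306, 19, 41), (312, 24, 42), (318, 18, 43), (324, 24, 43), (330, 12, 41), (336, 6, 40), (342, 0, 40), (348, 13, 40), (354, 7, 38), (360, 13, 38), (366, 21, 37), (372, 0, 34), (378, 15, 33)]
474 [(270, 18, 29), (276, 9, 29), (282, 16, 31), (288, 8, 32), (294, 15, 33), (300, 8, 34), (306, 21, 37), (312, 14, 36), (318, 21, 37), (324, 7, 37), (330, 0, 35), (336, 7, 36), (342, 21, 37), (348, 7, 35), (354, 23, 34), (360, 15, 34), (366, 23, 33), (372, 16, 31), (378, 26, 30)]
```

Run:
```python
from place import *
# widths: end bottom edge, top edge, (top) rows
def solve(rows,w,off=0):
    def res(p):
        c=cam(p); return np.r_[(c[:,1]/c[:,2]*fl+g['cy']-rows-off)/.6,(fl*.032/c[:2,2]-w)/.8]
    s=least_squares(res,[-.036,.18,.15],x_scale=[.01,.01,.1]); return np.round([*s.x[:2]*1000,np.degrees(s.x[2])],1),np.round(s.fun,1)
A=np.array([293.3,323,371.5,433.5]); B=np.array([304.5,335.3,384.5,451.])
for off in (-3,0,3): print(off,'lift',*solve(A,[76.3,79.7],off),'now',*solve(B,[76,79.7],off))
# side view corners of cartridge for given in-hand pose now
o=arm.get_obs(); M=rot(o['ee_rot']); p=np.array(o['ee_pos']); s=grab('side')
def show(q):
    c,n=np.cos(q[2]),np.sin(q[2]); out=[]
    for x,y,z in ((.042,.016,-.01),(.042,.016,.01),(.0248,.016,-.01),(-.0152,.016,-.01),(-.0152,.016,.01)):
        t=np.array([q[0]-(x*c+z*n),-y if False else y*np.sign(M[1,1]),q[1]-(-x*n+z*c)]); out.append(np.round((proj(s,p+M@t)[0]-[280,110])*4).tolist())
    return out
for off in (-3,0,3):
    k=solve(B,[76,79.7],off)[0]; print(off,show([k[0]/1000,k[1]/1000,np.radians(k[2])]))
m=s['image'][110:260,280:430]; hv=cv2.cvtColor(m,cv2.COLOR_BGR2HSV)
om=cv2.inRange(hv,np.array((5,150,80)),np.array((20,255,255))); cs=cv2.findContours(om,cv2.RETR_EXTERNAL,2)[0]
for c in cs: print('orange',cv2.contourArea(c),(np.array(cv2.boundingRect(c))*4).tolist())
print('lid',arm.get_obs()['ft_force'].round(1))
```

```text
-3 lift [-37.9 186.7   9.6] [-0.9 -0.1  1.2 -0.3 -3.7  2.2] now [-42.5 182.2   6.5] [ 0.7 -1.6  1.9 -1.  -3.1  2.8]
0 lift [-39.2 186.2   9.4] [-1.   0.   1.2 -0.2 -3.8  2.1] now [-43.7 181.7   6.3] [ 0.5 -1.5  1.9 -0.9 -3.2  2.8]
3 lift [-40.5 185.7   9.1] [-1.1  0.1  1.2 -0.2 -3.9  2.1] now [-45.  181.3   6.1] [ 0.4 -1.4  1.9 -0.9 -3.2  2.7]
-3 [[202.0, 276.0], [204.0, 243.0], [233.0, 287.0], [306.0, 314.0], [310.0, 281.0]]
0 [[199.0, 274.0], [202.0, 241.0], [231.0, 285.0], [304.0, 312.0], [309.0, 279.0]]
3 [[197.0, 272.0], [200.0, 239.0], [228.0, 283.0], [302.0, 310.0], [306.0, 277.0]]
orange 58.0 [316, 248, 48, 72]
orange 4.0 [296, 216, 36, 20]
lid [ 0.3 -0.3 -0.7]
```

Run:
```python
from h import *
for n in ('side','top'):
    f=vision.grab_frame(n); cur=f['image']; im=cv2.imread(f'pics/{n}0.png'); f['image']=im
    for nm,lo,hi in (('green',(45,120,60),(80,255,255)),('orange',(5,150,120),(18,255,255)),('blue',(105,150,100),(125,255,255))):
        for c in blobs(f,lo,hi,60)[:3]:
            r=cv2.minAreaRect(c)[0]; w=cast(f,r,.044)[0]*1000
            if 520<w[0]<600: print(n,nm,np.round(r,1),np.round(w,1))
    # dock patch: bright blob enclosed in the dark frame
    u=proj(f,[.5535,-.2107,.07])[0]; x,y=np.round(u).astype(int); gcrop=cv2.cvtColor(im,cv2.COLOR_BGR2GRAY)
    k=gcrop[y-22:y+23,x-30:x+31]; dm=(k<120).astype(np.uint8); nn,lab,st,ce=cv2.connectedComponentsWithStats(dm)
    for i in range(1,nn):
        if st[i,4]>60: print(n,'dark',(ce[i]+[x-30,y-22]).round(1),st[i].tolist(),'pred',u.round(1)); 
        if st[i,4]>60: print('   cast z.073',np.round(cast(f,ce[i]+[x-30,y-22],.073)*1000,1))
```

```text
side green [215.4 358.3] [549.7 225.1  44. ]
side orange [237.8 330.3] [553.9 166.8  44. ]
side blue [258.3 304.8] [557.9 108.2  44. ]
side dark [329.6 175.9] [0, 0, 14, 16, 113] pred [355.3 192.6]
   cast z.073 [[ 624.2 -229.2   73. ]]
side dark [355.6 189.9] [6, 8, 50, 24, 534] pred [355.3 192.6]
   cast z.073 [[ 555.4 -215.1   73. ]]
top green [176. 234.] [548.5 225.8  44. ]
top blue [231.5 232.5] [556.4 109.8  44. ]
top dark [387.1 235.7] [20, 0, 23, 45, 688] pred [385.8 237.3]
   cast z.073 [[ 556.2 -212.9   73. ]]
```

Run:
```python
from h import *
im=cv2.imread('pics/hov.png'); h=cv2.cvtColor(im,cv2.COLOR_BGR2HSV)
print('    '+''.join(str(x%10) for x in range(326,376)))
for v in range(152,198):
    s=''
    for u in range(326,376):
        H,S,V=map(int,h[v,u]); s+='O' if 4<H<20 and S>110 else ('b' if 90<H<125 and S>50 and V>90 else ('#' if V<55 else ('+' if V<100 else ('-' if V<150 else ('.' if V<200 else ' ')))))
    print(v,s)
```

```text
67890123456789012345678901234567890123456789012345
152 +++b-------------------------------------++++#+...
153 +++b------------------------------------++++++-...
154 +++b-----------------------------------+++++++--..
155 -++b-------------+---------------------+++++-.----
156 -+++---------------+-------------------+##++-...--
157 -+++-----------++-++-+-----------------####+---..-
158 -+++-----------+++++-------------------####++++--+
159 -+++----------+++++++---.--------------#####++++++
160 ++++---------+++++++++-   .+-----------######+++##
161 ++++--------++++++++--     ..+---------###########
162 ++++-------+++++++++-        ..-------+###########
163 ++++-------+-++++++-.           ------+###########
164 ++++----+++---++++-.       OOO  ..----+###########
165 ++++----+++++---+--         OOOO  ..--+###########
166 ++++----+++++++---            OOOO  ..+###########
167 ++++b..+#++#+#+++.       bb     OOOO  -###########
168 ++++-  ++++++++++.      bbbbb.    OOO -###########
169 +++b   +++++++++---.   .bbbbbb..    O -###########
170 ++b   -###++++++-----     bbbbbbb.    -###########
171 
[... 780 characters left out ...]
++##########+#######++++OOOOOO++######++
186 .   .--++++##########++++########+++OOOOO+++####++
187 .   ---++++#########++++++++++######+OOOOO-+++#+++
188 ... ---+--++########++++++++++++######+OOOOO-+++++
189 ... .--+--+-+++####+++++++++++++++++####+OOOO+++++
190 ..   .++-++--+-+++#++++++++++-+++++++++###+O+#++++
191        ..+++++----+++++++++++++++++++++++++######+
192           ..-+++--+--+++##+++++++++++++++++#######
193              ..-+++-----+++#+++++++++++++++#######
194                 .-++++----++++#+++++++++++########
195                   ...-++--+++++++++++++++#########
196                       ..-++++++-++++++++##########
197                          ..-++++++-+++++#########+
```

Run:
```python
from place import *
from h import *
o=arm.get_obs(); M=rot(o['ee_rot']); p=np.array(o['ee_pos']); s=vision.grab_frame('side'); sy=np.sign(M[1,1])
L=np.array([(.0248,.016,.01),(-.0152,.016,.01),(-.0152,.016,-.01),(-.0152,-.016,.01)]); U=np.array([(343,168.5),(362,176.7),(359,184.2),(364.3,167)])
def world(q,P):
    c,n=np.cos(q[2]),np.sin(q[2]); return p+np.c_[q[0]-(P[:,0]*c+P[:,2]*n),sy*P[:,1],q[1]-(-P[:,0]*n+P[:,2]*c)]@M.T
B=np.array([304.5,335.3,384.5,451.])
for ws,ww in ((.8,5),(.8,.7),(5,.7)):
    def res(q):
        c=cam(q); return np.r_[(c[:,1]/c[:,2]*fl+g['cy']-B-q[3])/ww,(fl*.032/c[0,2]-74.5)/1.2,((proj(s,world(q,L))+[.3,-2.7]-U+q[4:6])/ws).ravel(),q[3]/2,q[4:6]/1.]
    r=least_squares(res,[-.04,.18,.1,0,0,0],x_scale=[.01,.01,.1,1,1,1]); q2=r.x
    e=world(q2,np.array([(0,0,0.),(-.042,0,-.01),(.042,0,-.01)]))
    D=np.array([.5543,-.2107,0]); print(np.round([q2[0]*1e3,q2[1]*1e3,np.degrees(q2[2]),*q2[3:]],2),np.round(r.fun,1)); print('   dock-frame mm',np.round((e-D)@R.from_euler('z',np.radians(3.8)).as_matrix()*1e3,1).tolist())
```

```text
[-40.75 177.31   4.44  -0.18   0.68  -0.45] [-0.4 -0.8  0.2  0.7  0.5 -1.8  0.4 -2.2 -0.8 -0.1  0.1  3.6  0.7 -0.1
  0.7 -0.4]
   dock-frame mm [[1.7, -0.2, 108.5], [-39.2, -0.2, 94.6], [44.4, -0.2, 102.4]]
[-42.14 180.09   6.88  -0.35   1.54  -1.03] [-0.6 -1.2  2.1 -0.4  0.  -2.2  1.2 -2.5 -0.9  0.1  0.1  3.3  0.5 -0.2
  1.5 -1. ]
   dock-frame mm [[3.5, -0.2, 106.0], [-37.9, -0.2, 93.9], [46.0, -0.3, 98.1]]
[-4.2920e+01  1.8081e+02  6.6700e+00 -1.0000e-02  3.1000e-01 -1.8000e-01] [-0.1 -1.1  1.9 -0.7 -0.4 -0.7  0.4 -0.7  0.1 -0.3  0.2  0.2  0.3 -0.
  0.3 -0.2]
   dock-frame mm [[4.4, -0.2, 105.4], [-37.0, -0.2, 93.2], [46.9, -0.3, 97.7]]
```

Joint solution: the cartridge sits about 3 mm too far towards the hinge and is pitched dark-end-up by about 4°. I'll correct for both, then lower in force-guarded steps.

Run:
```python
from h import *
yd=np.radians(3.8); D=np.array([.5546,-.2109,0]); q=np.array([-.0415,.1788,np.radians(6.)])
M=att(yd,-q[2])
def T(z): return loc(D,yd,[0,0,z+.01])-M@[q[0],0,q[1]]
np.savez('pl.npz',q=q,M=M,D=D)
arm.move_l(T(.092),quat(M),v=.06); arm.move_l(T(.081),v=.06)
f0=np.mean([arm.get_obs()['ft_force'] for _ in range(5)],0); print('f0',f0.round(1))
for z in np.arange(.080,.060,-.001):
    arm.move_l(T(z),v=.025); arm.pause(.08); o=arm.get_obs(); d=o['ft_force']-f0
    print(round(z,3),np.round(d,1))
    if np.linalg.norm(d)>4: break
print(o['clock'],o['finger_gap'])
g=grab('wrist','c1.png'); h=cv2.cvtColor(g['image'],cv2.COLOR_BGR2HSV)
for c in (304,340): k=h[230:480,c].astype(int); print(c,[(230+i) for i in range(2,250) if abs(k[i,1]-k[i-2,1])>40 or abs(k[i,2]-k[i-2,2])>22])
```

```text
f0 [-0.2 -0.2 -1.2]
0.08 [ 0.1 -0.1  0.2]
0.079 [ 0.2 -0.1  0.2]
0.078 [ 0.5 -0.4 -0.7]
0.077 [ 0.7 -0.5  0.6]
0.076 [ 0.4  0.5 -0. ]
0.075 [-0.1  0.8  0.6]
0.074 [0.6 1.1 1.2]
0.073 [-0.5  0.1 -0.6]
0.072 [ 0.4 -0.1  0.7]
0.071 [ 0.4 -0.4  0.1]
0.07 [-1.3  0.4  6.3]
20.0167 0.029977803492371117
304 [290, 291, 305, 306, 307, 363, 364, 365, 384, 385, 386, 387, 388, 401, 402, 403, 445, 446, 447, 448, 451, 452, 453, 454]
340 [290, 291, 292, 305, 306, 307, 357, 358, 359, 361, 362, 363, 384, 385, 386, 387, 388, 401, 402, 403, 446, 447, 448, 452, 453, 454]
```

Contact came at 0.070, the seat height. I'll loosen the grip, press lightly so the cartridge levels between the pads, then release and check from the side.

Run:
```python
from h import *
z=np.load('pl.npz'); q,M,D=z['q'],z['M'],z['D']; yd=np.radians(3.8)
def T(z): return loc(D,yd,[0,0,z+.01])-M@[q[0],0,q[1]]
arm.move_gripper(.02,20); o=arm.get_obs(); print('20N',np.round(o['ft_force'],1),o['finger_gap'])
for zz in (.069,.068,.067):
    arm.move_l(T(zz),v=.02); arm.pause(.1); o=arm.get_obs(); print(zz,np.round(o['ft_force'],1))
    if o['ft_force'][2]>18: break
arm.move_l(T(.0695),v=.02)
arm.move_gripper(.046); o=arm.get_obs(); print('rel',np.round(o['ft_force'],1))
p=np.array(o['ee_pos']); arm.move_l(p-M[:,2]*.06,v=.12); arm.move_l(p-M[:,2]*.06+loc([0,0,0],yd,[-.06,0,.05]),quat(att(yd,0)),v=.2)
g=grab('wrist','rel.png'); np.save('rel.npy',g['pose']); s=grab('side','rels.png'); t=grab('top','relt.png'); print(arm.get_obs()['clock'])
h=cv2.cvtColor(s['image'],cv2.COLOR_BGR2HSV)
for v in range(165,212):
    l=''
    for u in range(322,386):
        H,S,V=map(int,h[v,u]); l+='O' if 4<H<20 and S>110 else ('b' if 90<H<125 and S>50 and V>90 else ('#' if V<55 else ('+' if V<100 else ('-' if V<150 else ('.' if V<200 else ' ')))))
    print(v,l)
print([(c,np.round(proj(s,loc(D,yd,c))[0]+[.3,-2.7],1).tolist()) for c in ((-.042,.016,.09),(.042,.016,.09),(-.042,-.016,.09),(-.042,.016,.07),(.042,-.016,.09),(-.047,.021,.077),(-.047,-.021,.077))])
print([(c,np.round(proj(g,loc(D,yd,c))[0],1).tolist()) for c in ((-.042,.016,.09),(-.042,-.016,.09),(.042,.016,.09),(.042,-.016,.09))])
for c in blobs(g,(5,130,80),(20,255,255),100): print('wr orange',cv2.boxPoints(cv2.minAreaRect(c)).round(1).tolist(),np.round((cast(g,cv2.boxPoints(cv2.minAreaRect(c)),.09)-D)@R.from_euler('z',yd).as_matrix()*1e3,1).tolist())
```

```text
20N [-0.9  0.4  5.2] 0.030018040101569585
0.069 [-3.3  0.2 13. ]
0.068 [-4.8  2.4 18.6]
rel [-0.  -1.2  0.2]
22.875
165 ----++++---------.               ..-----------------------------
166 ---++++++---------                  ..--------------------------
167 ----++++b..-------                      .-----------------------
168 ----++++-  -++----                          .-------------------
169 ----+++b   +++++--                             .----------------
170 ----++b   -+++#+--                                ..------------
171 ----++-  -+++#++--                                   ..---------
172 ----+.  -++++++---                                       .------
173 ----.  -+++++-----                                          ..--
174 ----  -+++++------+--.                                          
175 ----..++++++---.-+++++--.                                       
176 -----++++++--. .-+++++++-.                                      
177 ----++++++--.  -+++++++--                                       
178 ----+++++---  -+++++++--                                        
179 ----++++---. .
[... 2580 characters left out ...]
3, 352.1]), ((-0.042, -0.016, 0.09), [299.6, 352.1]), ((0.042, 0.016, 0.09), [343.3, 445.2]), ((0.042, -0.016, 0.09), [301.7, 445.2])]
wr orange [[301.0, 352.0], [346.0, 352.0], [346.0, 382.0], [301.0, 382.0]] [[-42.1, -15.0, 90.0], [-42.1, 16.5, 90.0], [-16.7, 17.0, 90.0], [-16.7, -15.5, 90.0]]
wr orange [[308.0, 392.0], [316.0, 392.0], [316.0, 415.0], [308.0, 415.0]] [[-7.9, -10.5, 90.0], [-7.9, -4.7, 90.0], [13.0, -4.8, 90.0], [13.0, -10.8, 90.0]]
wr orange [[618.2000122070312, 463.3999938964844], [638.4000244140625, 397.79998779296875], [641.5, 398.79998779296875], [621.2999877929688, 464.3999938964844]] [[60.1, 231.7, 90.0], [-2.9, 231.5, 90.0], [-2.1, 234.0, 90.0], [61.1, 234.5, 90.0]]
```

The cartridge is released and seated: its orange end is at x = -42.1 and its sides at -15 to +16.5 mm in the dock frame. The side-view slope of 0.31 matches flat. Now the lid.

```bash
cat > lid.py <<'E'
from h import *
yd=np.radians(3.8); D=np.array([.5546,-.2109,0]); M=att(yd,0); Q=quat(M)
def tip(x,z): return loc(D,yd,[x,0,z+.173])
def at(th,r=.095): 
    return tip(.062-r*np.cos(th)+.0125*np.sin(th)+.012, .082+r*np.sin(th)+.0125*np.cos(th))
E
python3 - <<'E'
from lid import *
p=np.array(arm.get_obs()['ee_pos']); arm.move_gripper(0,20)
arm.move_l([p[0],p[1],.44],Q,v=.25); arm.move_l(tip(.142,.255),v=.25); arm.move_l(tip(.142,.168),v=.15)
f0=np.array(arm.get_obs()['ft_force']); print(f0.round(1),arm.get_obs()['clock'])
for th in np.arange(1.9,-.01,-.1):
    arm.move_l(at(th),v=.08); o=arm.get_obs(); d=o['ft_force']-f0; print(round(th,2),np.round(d,1),round(o['clock'],1))
    if np.linalg.norm(d)>25: break
E
```

```text
[-0.3  0.5  0.3] 25.7917
1.9 [ 0.2 -0.7 -0.5] 26.3
1.8 [ 0.4 -0.5 -0.7] 26.5
1.7 [ 0.4  0.6 -0.5] 26.8
1.6 [-0.4 -0.1  0.2] 27.1
1.5 [ 0.5 -0.5 -0. ] 27.3
1.4 [ 0.  -0.1 -0.9] 27.6
1.3 [ 0.3 -0.6 -0.8] 27.9
1.2 [0.2 0.  0.3] 28.1
1.1 [ 1.2 -0.1 -0.4] 28.4
1.0 [-0.1 -0.2  0.1] 28.7
0.9 [ 0.2 -0.9 -0.7] 28.9
0.8 [ 1.2 -0.2 -0.5] 29.2
0.7 [-0.2 -0.3 -0.8] 29.5
0.6 [ 0.6 -0.5 -0.4] 29.7
0.5 [ 0.6 -1.   0.2] 30.0
0.4 [ 1.1 -0.5  0.3] 30.3
0.3 [ 1.  -0.4 -0.7] 30.5
0.2 [ 0.2 -0.8 -0.3] 30.8
0.1 [-1.1 -0.6  0.3] 31.1
-0.0 [ 0.6 -1.   4.4] 31.3
```

Run:
```python
from lid import *
for dz in (.001,.002,.003):
    arm.move_l(at(0)-[0,0,dz],v=.02); arm.pause(.1); o=arm.get_obs(); print(dz,np.round(o['ft_force'],1))
    if o['ft_force'][2]>14: break
arm.move_l(at(0)+[0,0,.13],v=.2)
g=grab('wrist','lid.png'); s=grab('side','lids.png'); t=grab('top','lidt.png'); print(arm.get_obs()['clock'])
Ry=R.from_euler('z',yd).as_matrix()
for n,f in (('w',g),('s',s),('t',t)):
    for c in blobs(f,(95,90,50),(130,255,255),60)[:8]:
        b=cv2.boxPoints(cv2.minAreaRect(c)); w=(cast(f,b,.0945)-D)@Ry*1e3
        if np.all(np.abs(w.mean(0)[:2])<90): print(n,'blue',cv2.contourArea(c),np.round(w[:,:2]).tolist())
o=cast(t,[[0,0]],.05)
for nm,lo,hi in (('green',(50,120,80),(80,255,255)),('blue',(105,150,100),(125,255,255))):
    for c in blobs(t,lo,hi,100): print(nm,np.round(cv2.minAreaRect(c)[0],1),cv2.contourArea(c))
```

```text
0.001 [-1.7 -0.2 11.8]
0.002 [-5.2 -0.1 18.1]
32.9833
w blue 10307.0 [[-54.0, -29.0], [-54.0, 29.0], [60.0, 33.0], [60.0, -33.0]]
s blue 974.5 [[61.0, 27.0], [80.0, -35.0], [-52.0, -33.0], [-65.0, 26.0]]
t blue 599.5 [[13.0, 29.0], [15.0, -31.0], [-53.0, -30.0], [-55.0, 29.0]]
t blue 74.5 [[61.0, 28.0], [61.0, -0.0], [46.0, 0.0], [47.0, 29.0]]
green [176. 234.] 140.0
blue [193.5 129. ] 140.0
```

The lid is shut: its edge measures -54 mm in plane, and it stopped hard at 0. The blue cartridge's blob didn't show in the top view, so I'll check it before handing in.

Run:
```python
from h import *
for n,im in (('top','lidt'),('side','lids'),('side','side0')):
    f=vision.grab_frame(n); f['image']=cv2.imread(f'pics/{im}.png')
    for nm,lo,hi in (('blue',(100,120,40),(128,255,255)),('green',(45,100,40),(85,255,255))):
        for c in blobs(f,lo,hi,20):
            r=cv2.minAreaRect(c); w=cast(f,r[0],.044)[0]*1e3
            if 500<w[0]<600 and 50<w[1]<260: print(im,nm,np.round(r[0],1),cv2.contourArea(c),w.round(1))
print(cv2.imread('pics/lidt.png')[220:246:4,224:244:4].tolist())
```

```text
lidt blue [231.5 232.5] 164.0 [556.4 109.8  44. ]
lidt green [176.  233.5] 142.0 [549.6 225.9  44. ]
lids blue [258.3 304.8] 202.0 [557.8 108.2  44. ]
lids green [215.4 358.3] 277.0 [549.8 225.1  44. ]
lids green [201.9 345.7] 28.0 [582.2 218.3  44. ]
side0 blue [258.2 304.8] 202.5 [558.1 108.2  44. ]
side0 green [215.4 358.3] 275.0 [549.9 225.1  44. ]
side0 green [201.9 345.7] 29.0 [582.2 218.3  44. ]
[[[180, 176, 175], [207, 196, 168], [205, 199, 193], [217, 148, 91], [188, 184, 183]], [[179, 175, 174], [223, 219, 218], [223, 219, 219], [223, 219, 219], [188, 184, 184]], [[171, 115, 79], [215, 146, 87], [215, 145, 88], [216, 147, 90], [185, 178, 176]], [[172, 116, 79], [209, 164, 138], [223, 219, 218], [218, 150, 91], [185, 178, 175]], [[175, 118, 80], [219, 152, 93], [220, 152, 94], [219, 152, 94], [184, 177, 175]], [[216, 211, 211], [224, 220, 219], [223, 219, 218], [223, 219, 218], [223, 219, 218]], [[223, 220, 218], [224, 219, 218], [223, 219, 218], [223, 219, 218], [223, 219, 218]]]
```

Green and blue haven't moved, so I'm handing in.

```bash
python3 -c "
from plant import arm
print(arm.get_obs()['clock']); print(arm.close_job())"
```

```text
33.1333
the job is handed in; nothing more can be done
None
```

I handed the job in at 33 s: the camera checks put the orange cartridge flat and centred in the dock, dark end to the hinge, with the lid shut over it and the green and blue cartridges unmoved; it shifted in the grip on the way, probably on the lid edge, and I corrected that before setting it down; I did not re-measure the bottle and rack.

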